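# Index the grinding jig to the yellow position and lock it

## Robot

A 6-joint arm with a two-finger parallel gripper is mounted at the origin on the work surface. World frame = base frame: x ahead of the robot, y to its left, z up, the work surface at z = 0. Lengths are in mm, angles in rad, forces in N, time in s.
With the tool pointing down it reaches from about 250 to 775 mm from the base axis. Payload 4 kg.
Tool frame: the origin (TCP) lies midway between the tips of the shut fingers; the grasp point (between the pads) lies manip.grasp_offset behind it (manip.grasp_offset is the distance from the TCP to the grasp point, in mm); z points along the fingers, y is the direction in which the jaws open and shut (so a half turn about z gives the same grasp; the last joint's range is limited). The gripper opens to 85 mm and grips with 20 to 120 N. Pads are 22 mm wide; open, the fingers measure 114 mm over their backs; the gripper's body (76 mm by 85 mm) begins 54 mm behind the grasp point. The pads swing forward as they close: fully open they stand 13 mm farther back than shut.
Start: joints at [-1.209, 0.087, 1.371, -0, 1.684, -0.103], TCP at [246.534, -491.669, 231.341] pointing down, gripper open.
Joint ranges: [-3.1, 3.1], [-0.76, 2.03], [0.27, 2.55], [-1.08, 4.22], [0.17, 2.65], [-2.57, 2.57]. Speed limits (rad/s): [2.79, 2.79, 3.14, 3.14, 3.14, 3.14].

## Interface

Orientations are given as a rotation vector (axis times angle).
In Python, from station import sensors, eyes, job, manip gives the robot as it stands.
- The arm moves only by the shell command python3 -m handwheel 'ROWS'. ROWS is JSON, a list of rows, each a list of 3 entries, a list of its own where there are three numbers: the turn, a rotation vector about the tool's x, y, z in degrees, then the shift along the tool's x, y, z in m, then the finger opening in m, from 0 to 0.0854. In form: [[[rx, ry, rz], [x, y, z], gripper], ...]. A call has 1 to 12 rows; each row is the pose to reach, as a shift and turn from the pose measured when the call began, along the tool's axes at that moment; what a row does not reach only later rows make up. A row lasts 1/10 s, in which the tool goes at most 50 mm and 8.59 degrees, less where a joint would pass 70% of its speed; a pose out of reach is approached as far as the arm can. A call with a gripper value outside its range is refused whole. The fingers move at their own pace and stop on an object; the grip force is fixed at half the most. Time passes only in rows, so rows that repeat a pose let the fingers close. It gives the time, the measured TCP pose, the force and the opening at its end, in the units of the state.
- sensors.read_state(): the state, without advancing time (a new reading comes with each control period).
- eyes.capture(name): name is "scene" or "top"; returns a dict with "img" (384x512x3 uint8, blue, green, red), "z_map" (384x512 float32, mm along the optical axis (not along the pixel's ray), 0 where there is no reading), "fx", "fy", "cx", "cy" (pixels), "eye" and "orientation" of the camera in the world. Camera axes: x right, y down, z forward; pixel columns grow to the right and rows downward; lengths in mm; the calibration is good to about 2 mm. A picture is of the moment at which its call begins.
- job.sign_off(): hands the job in, once; it reports no verdict.
The state is a dict: "time": time; "joints": joint angles; "joint_velocities": joint speeds; "joint_torque": joint torques, N m; "eef_pos": TCP position; "eef_rot": TCP orientation; "contact_force": force on the tool from outside, world axes, zero at the start; "wrist_torque": the same for the moment, N m; "gripper_width": finger opening in mm.
Only numpy, scipy, OpenCV 4.12 (cv2) and the standard library are available. Lean on these libraries where they do the work, as an engineer would, in place of code of your own. Each camera call takes 0.05 s, during which the arm holds its last target. There are 200 camera calls.

## Task

Stand the red-headed lock pin in the brass guide of the turntable, then turn the wheel by its black crank post, counter-clockwise seen from above, until the yellow sector shows in the window and you feel the pin drop into the wheel, so that the wheel stays locked there when you let go. The pin must end fully home, its head down on the guide. Work by feel: never force the wheel hard against the pin or ram the pin down on the wheel, and leave the other things on the bench where they are.

Things in the scene. Friction and masses are not known exactly. Their poses are not given: they have to be found in the camera images.
- fixture: Indexing turntable of a grinding jig, bolted down: blue base 220 x 220 x 20 mm, grey hood plate over its far half, a flat wheel between them. Origin: underside of the base, on the wheel's upright axis; x points to the far (hood) side, y left, z up. The hood covers x from 20 to 110 mm, full width, top at height 56 mm.
- window (a point): Middle of the white-framed window in the hood, at x = 38 mm, y = 0, height 53 mm in the fixture's frame; the opening is 30 mm (x) by 26 mm (y). The coloured sectors of the wheel pass below it.
- guide_mouth (a point): Centre of the mouth of the brass guide boss on the hood, height 78 mm, at x = 44.8, y = 56.4 mm in the fixture's frame: a 32 x 32 mm block with an upright through hole of 13.5 mm, mouth chamfered 2 mm. Below it, top at height 46 mm, runs the wheel's steel index ring. A pin stood in the guide rests on the ring and drops 12 mm when the ring's hole comes under it.
- yellow_mark (a point): Middle of the yellow sector painted on the wheel, 38 mm from the axis, height 46 mm; the sector is 34 mm long (radially) and spans about 28 degrees. At the start it lies under the hood, about 40 to 63 degrees clockwise (seen from above) of the window. Other sectors are red, green and white.
- crank_post (a point): Upright black round post, the wheel's handle, rigid with it: diameter 16 mm, height 53 to 102 mm, 75 mm from the axis on the robot's side; this point is on its centre line at height 82 mm. Pushing it counter-clockwise seen from above brings yellow to the window. The push along the arc grows to about 9 N just before the hole; once the pin has dropped the wheel is blocked and the force climbs at once.
- lockpin_head (a point): Centre of the red head of the lock pin (loose, 90 g, upright): diameter 22 mm, 30 mm tall; below it a steel shank, diameter 12, 44 mm long, chamfered foot. It starts in the 13.5 mm hole, 24 mm deep, of a wooden block 60 x 60 x 45 mm, the head's underside 20 mm above the block. Fully home the head sits on the boss, this point 93 mm above the fixture's underside; resting on the ring only, 105 mm.
- dial: The wheel with its post and steel index ring (184 mm wide). Origin on the axis at the fixture's underside. It rubs and has a centring spring: turned to yellow it swings most of the way back when let go, unless the pin locks it. Its stop lies some 25 degrees past the locking place.
- ring_edge (a point): A point on the outer edge of the wheel (radius 92 mm, height 46 mm), carried by the wheel. The index ring, 14 mm thick, has ONE hole, 14.4 mm wide, 72 mm from the axis. It is hand-clamped to the wheel: with the hole under the guide, yellow shows in the window, but its middle may be up to 3 mm either side of the window's middle, differently each time; the hole cannot be seen, only felt.
- lockpin: The lock pin itself; origin at the centre of its foot, z along it.
- spare: Bystander: thicker pin (shank 18 mm, blue head 26 mm), standing in a like block; it does not fit. Origin at its foot.
- hammer: Bystander: hammer 260 mm, lying.
- screwdriver: Bystander: screwdriver 200 mm with yellow handle, lying.
- wrench: Bystander: steel spanner 180 mm, lying.
- wirebrush: Bystander: brush 200 mm with wooden handle, lying.
- jar: Bystander: glass jar, diameter 72, height 100 mm.
- tin: Bystander: paint tin, diameter 90, height 110 mm.

How it is judged:
By the outcome, as a careful person would: the job done as asked, in the order asked, and still so for the second after the job is handed in, with the robot touching nothing.
It also fails if it takes over 72 s, if anything falls off the work surface, if the arm or the gripper's body presses on something with over 40 N, if the wrist force passes 120 N, or if a joint passes its speed limit or range.

## Working session

There is one attempt and no reset: what is moved stays moved. The work goes in short steps, Python scripts to look and compute and a shell command to move; the robot and the scene stay as the last step left them, time stands still between calls to the robot, and variables do not carry over. Pictures are saved under pics/ and viewed, about 8 in all and at most 12, crops included, and the job is handed in when it is done.

```bash
ls; mkdir -p pics; python3 - <<'E'
from station import sensors, eyes, job, manip
import cv2, numpy as np, pickle
print(manip.grasp_offset, sensors.read_state())
for n in("scene","top"):
    c=eyes.capture(n); pickle.dump(c,open(f"pics/{n}0.pkl","wb")); cv2.imwrite(f"pics/{n}0.png",c["img"])
    print(n,{k:c[k] for k in c if k not in("img","z_map")})
a=[pickle.load(open(f"pics/{n}0.pkl","rb"))["img"] for n in("scene","top")]
cv2.imwrite("pics/both0.png",cv2.resize(np.vstack(a),None,fx=.78,fy=.78))
E
```

```text
pics
18.700000000000003 {'time': 0.0, 'joints': array([-1.20909819e+00,  8.79740606e-02,  1.37231128e+00, -1.39679746e-05,
        1.68358727e+00, -1.03111652e-01]), 'joint_velocities': array([-0.00050403, -0.0006119 , -0.00060052,  0.00034747,  0.0015701 ,
        0.00054653]), 'joint_torque': array([-9.53682247e-04, -3.51872313e+01, -3.13268423e+01, -3.76713670e-04,
        1.09814134e-02, -1.69247375e-05]), 'eef_pos': array([ 246.34304931, -491.17450746,  230.09977758]), 'eef_rot': array([-3.05493405e+00, -7.23043972e-01,  4.83031014e-04]), 'contact_force': array([0.01264999, 0.38108161, 0.22054904]), 'wrist_torque': array([ 0.03406741,  0.03591516, -0.00064858]), 'gripper_width': 85.38194854760818}
scene {'fx': 410.3088439428483, 'fy': 410.3088439428483, 'cx': 256.6003119407751, 'cy': 193.20521939461008, 'eye': array([1324.30643692, -138.91857608,  909.31067413]), 'orientation': array([-1.94098432, -1.58563831,  0.63432982])}
top {'fx': 375.0933243411054, 'fy': 375.0933243411054, 'cx': 254.88816455639068, 'cy': 194.79318634206604, 'eye': array([ 459.72120763,   -9.24103824, 1110.36647409]), 'orientation': array([-2.1538296 ,  2.16984204, -0.15493471])}
```

View pics/both0.png

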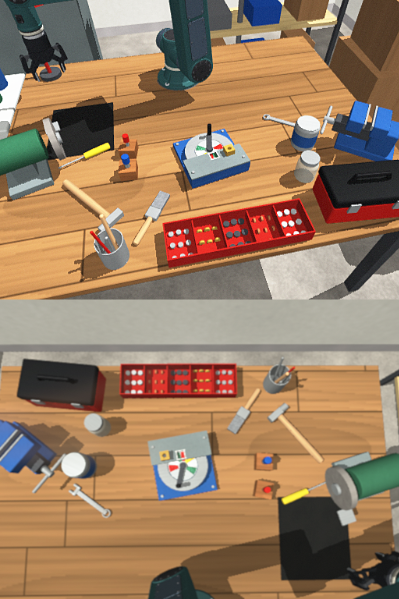

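```bash
cat > h.py <<'E'
import numpy as np, cv2, pickle
from scipy.spatial.transform import Rotation as R
from station import sensors, eyes
def ray(c,u,v,z):
    d=R.from_rotvec(c["orientation"]).apply([(u-c["cx"])/c["fx"],(v-c["cy"])/c["fy"],1]); return c["eye"]+d*(z-c["eye"][2])/d[2]
def proj(c,p):
    q=R.from_rotvec(c["orientation"]).inv().apply(np.array(p)-c["eye"]); return np.array([c["fx"]*q[0]/q[2]+c["cx"],c["fy"]*q[1]/q[2]+c["cy"]])
def pt(c,u,v):
    z=c["z_map"][int(round(v)),int(round(u))]; return c["eye"]+R.from_rotvec(c["orientation"]).apply([(u-c["cx"])/c["fx"]*z,(v-c["cy"])/c["fy"]*z,z])
def blobs(c,lo,hi,box,amin=8):
    x0,y0,x1,y1=box; h=cv2.cvtColor(c["img"][y0:y1,x0:x1],cv2.COLOR_BGR2HSV)
    m=cv2.inRange(h,np.array(lo),np.array(hi)); n,_,s,ce=cv2.connectedComponentsWithStats(m)
    return [(s[i,4],s[i,:4]+[x0,y0,0,0],ce[i]+[x0,y0]) for i in range(1,n) if s[i,4]>=amin]
E
python3 - <<'E'
from h import *
t=pickle.load(open("pics/top0.pkl","rb")); s=pickle.load(open("pics/scene0.pkl","rb"))
for n,c,b in(("top",t,(180,160,360,265)),("scene",s,(130,140,330,260))):
    print(n,"red",blobs(c,(0,150,80),(6,255,255),b)); print("blue",blobs(c,(100,120,40),(125,255,255),b,20)); print("yel",blobs(c,(20,120,100),(35,255,255),b))
a=cv2.resize(t["img"][160:260,180:360],None,fx=4,fy=4,interpolation=cv2.INTER_CUBIC)[:, :720]
b=cv2.resize(s["img"][140:260,140:320],None,fx=4,fy=4,interpolation=cv2.INTER_CUBIC)
cv2.imwrite("pics/crop0.png",cv2.resize(np.vstack([a,b]),None,fx=.68,fy=.68))
E
```

```text
top red [(np.int32(14), array([233, 196,   3,   6]), array([233.71428571, 198.78571429])), (np.int32(52), array([217, 213,  11,   7]), array([221.48076923, 215.11538462])), (np.int32(65), array([337, 240,  11,   8]), array([342.13846154, 243.46153846]))]
blue [(np.int32(1130), array([197, 200,  81,  57]), array([238.81858407, 237.40530973])), (np.int32(69), array([337, 202,  11,   8]), array([342.30434783, 205.7826087 ]))]
yel [(np.int32(92), array([205, 194,  13,  12]), array([210.55434783, 199.54347826])), (np.int32(30), array([237, 203,  11,   6]), array([241.5       , 205.43333333]))]
scene red [(np.int32(81), array([156, 171,  10,  12]), array([160.7037037, 176.7037037])), (np.int32(47), array([274, 185,  12,   6]), array([279.70212766, 188.17021277])), (np.int32(15), array([269, 197,   5,   6]), array([271.13333333, 199.26666667]))]
blue [(np.int32(116), array([273, 165,  27,  21]), array([286.93965517, 172.20689655])), (np.int32(1187), array([222, 178,  99,  64]), array([265.1642797 , 215.54591407])), (np.int32(116), array([155, 197,  11,  14]), array([160.39655172, 203.50862069]))]
yel [(np.int32(100), array([130, 183,  11,  12]), array([134.68, 188.2 ])), (np.int32(120), array([286, 185,  15,  15]), array([293.325     , 191.20833333]))]
```

View pics/crop0.png

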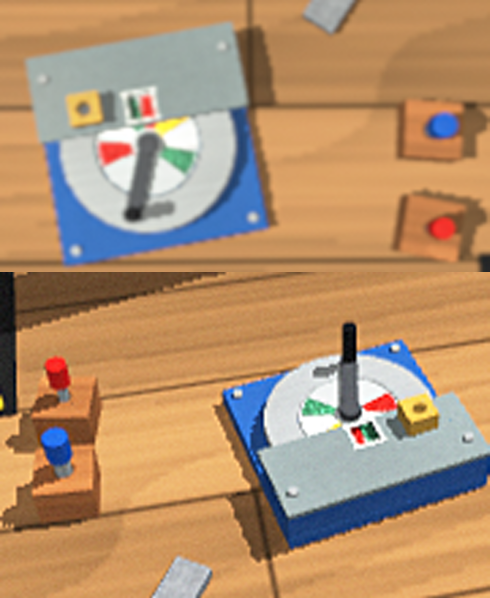

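```bash
python3 - <<'E'
from h import *
t=pickle.load(open("pics/top0.pkl","rb")); s=pickle.load(open("pics/scene0.pkl","rb"))
T=lambda x,y:(180+x/2.72-.4,160+y/2.72-.4); S=lambda x,y:(140+x/2.72-.4,140+(y-272)/2.72-.4)
L=[(110,110,56),(110,-110,56),(20,110,56),(20,-110,56),(-110,110,20),(-110,-110,20),(44.8,56.4,78),(38,0,53)]
PT=[(26,60),(233,22),(40,141),(249,105),(66,265),(270,228),(83,108),(139,105)]
LS=[(110,-110,56),(20,-110,56),(20,110,56),(44.8,56.4,78),(38,0,53),(-110,110,20),(-110,-110,20)]
PS=[(295,512),(258,452),(462,393),(420,408),(366,433),(402,342),(224,391)]
def fit(c,F,L,P):
    W=np.array([ray(c,*F(*p),l[2])[:2] for l,p in zip(L,P)]); A=np.array(L)[:,:2]
    a=A-A.mean(0);w=W-W.mean(0); th=np.arctan2((a[:,0]*w[:,1]-a[:,1]*w[:,0]).sum(),(a*w).sum())
    M=np.array([[np.cos(th),-np.sin(th)],[np.sin(th),np.cos(th)]]); o=W.mean(0)-M@A.mean(0)
    print("o",o.round(1),"th",np.degrees(th).round(2)); print((W-(A@M.T+o)).round(1).tolist()); return o,th,M
for r in (fit(t,T,L,PT),fit(s,S,LS,PS)):
    print("guide",(r[0]+r[2]@[44.8,56.4]).round(1))
    print("post", (r[2].T@(ray(t,*T(133,214),102)[:2]-r[0])).round(1), (r[2].T@(ray(s,*S(349,325),102)[:2]-r[0])).round(1))
def tri(a,ua,b,ub):
    ds=[]
    for c,u in((a,ua),(b,ub)): d=ray(c,*u,0)-c["eye"]; ds.append(d/np.linalg.norm(d))
    k=np.linalg.lstsq(np.c_[ds[0],-ds[1]],b["eye"]-a["eye"],rcond=None)[0]
    p,q=a["eye"]+k[0]*ds[0],b["eye"]+k[1]*ds[1]; return (p+q)/2,np.linalg.norm(p-q)
print("pin tri",tri(t,(342.14,243.46),s,(160.7,176.7)))
print("pin z80",ray(t,342.14,243.46,84),ray(s,160.7,176.7,80)); print("spare",ray(t,342.3,205.8,84),ray(s,160.4,203.5,80))
print("depth top pin",pt(t,342,243),"boss",pt(t,*T(83,100)),"hood",pt(t,*T(190,70)),"table",pt(t,300,250))
print("scene: hood",pt(s,*S(380,470)),"pin",pt(s,161,177),"table",pt(s,200,210))
E
```

```text
o [547.6  34.1] th 10.06
[[-2.1, -0.5], [-1.3, -0.7], [1.6, -0.5], [-0.8, -0.6], [1.5, -1.4], [-0.0, -0.5], [-0.7, 1.5], [1.8, 2.6]]
o [550.   36.3] th 10.09
[[-5.8, 4.8], [0.2, -2.3], [2.3, 4.7], [-0.2, -1.8], [-3.2, -0.9], [5.3, -4.9], [1.4, 0.5]]
guide [581.9  97.4]
post [-70.9  25.5] [-70.7  26.7]
guide [584.2  99.7]
post [-73.6  23.7] [-73.4  24.9]
pin tri (array([ 457.05589788, -262.35298001,   79.42875755]), np.float64(0.3406233360770986))
pin z80 [ 457.05232723 -261.40455386   84.        ] [ 457.71050312 -262.09740534   80.        ]
spare [ 560.02491157 -265.78449866   84.        ] [ 560.47563235 -266.74574682   80.        ]
depth top pin [ 458.3191661  -257.21934081   99.69202636] boss [589.13841498  98.80181844  79.98716278] hood [622.98163199 -10.13011824  56.28205262] table [ 438.76692318 -157.7704192    -3.95019832]
scene: hood [633.37531205  45.20725271  50.79446315] pin [ 469.36123023 -259.85068517   89.8220038 ] table [ 533.08526929 -167.01738623   -3.50950489]
```

```bash
cat >> h.py <<'E'
def to(x,y,z,yaw=16.0):
    "shift (m) and turn (deg) in present tool axes to reach world TCP (mm), tool down, tool x at yaw"
    s=sensors.read_state(); r=R.from_rotvec(s["eef_rot"]); c,k=np.cos(np.radians(yaw)),np.sin(np.radians(yaw))
    g=R.from_matrix(np.array([[c,k,0],[k,-c,0],[0,0,-1]]))
    print("t",round(s["time"],2),"pos",s["eef_pos"].round(1),"F",s["contact_force"].round(1),"w",round(s["gripper_width"],1))
    print("turn",np.degrees((r.inv()*g).as_rotvec()).round(2),"shift",((r.inv().apply(np.array([x,y,z])-s["eef_pos"]))/1000).round(4))
E
python3 -c "
from h import *
to(457.2,-262,140)"
```

```text
t 0.1 pos [ 246.4 -491.2  230.2] F [-0.  -0.3 -0.5] w 85.2
turn [-0.12 -0.   10.63] shift [ 0.2912 -0.1102  0.0905]
```

```bash
python3 -m handwheel '[[[0,0,2],[0.036,-0.014,0.010],0.085],[[0,0,4],[0.073,-0.028,0.022],0.085],[[0,0,6],[0.109,-0.041,0.034],0.085],[[0,0,8],[0.146,-0.055,0.045],0.085],[[0,0,10],[0.182,-0.069,0.056],0.085],[[0,0,10.6],[0.218,-0.083,0.068],0.085],[[0,0,10.6],[0.255,-0.096,0.079],0.085],[[-0.1,0,10.6],[0.291,-0.110,0.0905],0.085],[[-0.1,0,10.6],[0.291,-0.110,0.0905],0.085],[[-0.1,0,10.6],[0.291,-0.110,0.0905],0.085]]'
python3 -c "
from h import *
to(457.2,-262,70)"
```

```text
time: 1.1
eef_pos: [457.0, -261.5, 139.1]
eef_rot: [-3.109, -0.441, 0.003]
contact_force: [0.2, -0.4, -0.2]
gripper_width: 84.7
t 1.1 pos [ 457.  -261.5  139.1] F [ 0.2 -0.4 -0.2] w 84.7
turn [-0.08  0.1   0.15] shift [0.0002 0.0007 0.0691]
```

```bash
python3 -m handwheel '[[[0,0,0],[0,0.0005,0.02],0.06],[[0,0,0],[0,0.0005,0.04],0.05],[[0,0,0],[0,0.0005,0.055],0.045],[[0,0,0],[0,0.0005,0.069],0.04],[[0,0,0],[0,0.0005,0.069],0.04],[[0,0,0],[0,0.0005,0.069],0.03],[[0,0,0],[0,0.0005,0.069],0.025]]'
python3 -c "
from h import *
to(457.2,-262,70)
c=eyes.capture('top'); s=eyes.capture('scene')
a=cv2.resize(c['img'][200:280,300:400],None,fx=4,fy=4);b=cv2.resize(s['img'][110:210,110:210],None,fx=4,fy=4)
cv2.imwrite('pics/g1.png',np.vstack([a,b])[:,:])"
```

```text
time: 1.8
eef_pos: [457.5, -262.7, 71.4]
eef_rot: [3.11, 0.44, -0.001]
contact_force: [0.1, -0.6, 1.1]
gripper_width: 25.0
t 1.8 pos [ 457.5 -262.7   71.4] F [ 0.1 -0.6  1.1] w 25.0
turn [0.02 0.03 0.12] shift [-0.0001 -0.0008  0.0014]
```

View pics/g1.png

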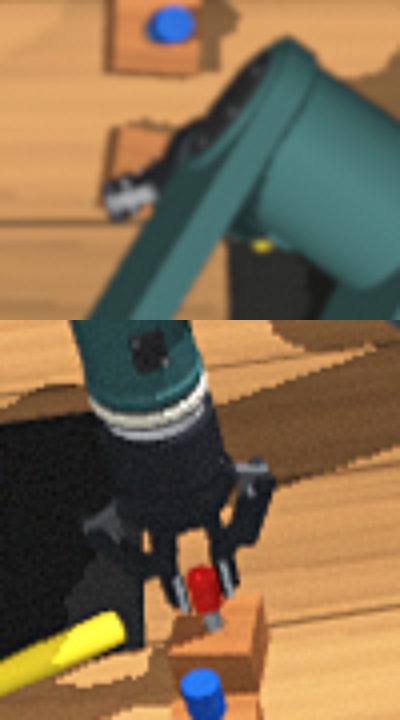

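The scene crop shows the red head centred between the fingers, at about (204,590) in the crop. Next I close and lift.

```bash
python3 -m handwheel '[[[0,0,0],[0,0,0.0005],0.01],[[0,0,0],[0,0,0.0005],0.01],[[0,0,0],[0,0,0.0005],0.01],[[0,0,0],[0,0,0.0005],0.01],[[0,0,0],[0,0,-0.01],0.01],[[0,0,0],[0,0,-0.025],0.01],[[0,0,0],[0,0,-0.05],0.01],[[0,0,0],[0,0,-0.08],0.01],[[0,0,0],[0,0,-0.1],0.01],[[0,0,0],[0,0,-0.1],0.01]]'
python3 -c "
from h import *
to(583,98.5,171)
c=eyes.capture('scene')
cv2.imwrite('pics/g2.png',cv2.resize(c['img'][80:210,90:230],None,fx=4,fy=4))"
```

```text
time: 2.9
eef_pos: [459.4, -264.0, 175.6]
eef_rot: [3.104, 0.44, 0.009]
contact_force: [0.1, -0.6, -0.9]
gripper_width: 20.2
t 2.9 pos [ 459.4 -264.   175.6] F [ 0.1 -0.6 -0.9] w 20.2
turn [ 0.42 -0.27  0.14] shift [ 0.2194 -0.3139  0.0033]
```

View pics/g2.png

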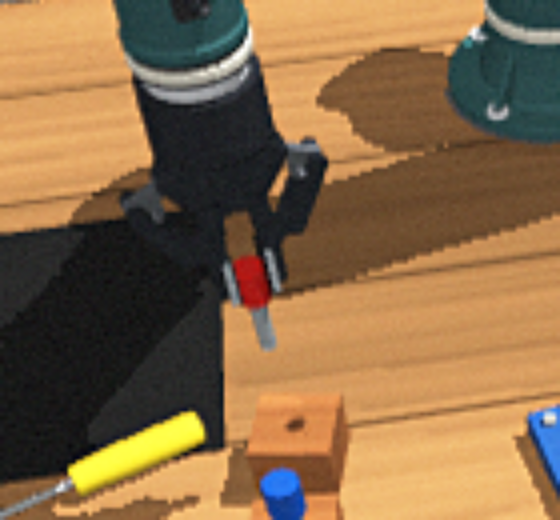

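```bash
python3 -m handwheel '[[[0,0,0],[0.022,-0.031,0],0.01],[[0,0,0],[0.047,-0.067,0],0.01],[[0.1,0,0],[0.072,-0.103,0],0.01],[[0.2,-0.1,0],[0.097,-0.139,0],0.01],[[0.2,-0.1,0],[0.122,-0.175,0],0.01],[[0.3,-0.2,0],[0.147,-0.211,0],0.01],[[0.4,-0.2,0],[0.172,-0.247,0],0.01],[[0.4,-0.3,0],[0.197,-0.282,0],0.01],[[0.4,-0.3,0],[0.212,-0.303,0],0.01],[[0.4,-0.3,0],[0.219,-0.314,0.003],0.01],[[0.4,-0.3,0],[0.219,-0.314,0.003],0.01],[[0.4,-0.3,0],[0.219,-0.314,0.003],0.01]]'
python3 -c "
from h import *
to(583,98.5,140)"
```

```text
time: 4.15
eef_pos: [580.8, 98.2, 167.9]
eef_rot: [-3.109, -0.44, 0.01]
contact_force: [-0.1, -0.0, -0.6]
gripper_width: 19.9
t 4.15 pos [580.8  98.2 167.9] F [-0.1 -0.  -0.6] w 19.9
turn [-0.15  0.35  0.11] shift [0.0024 0.0004 0.0279]
```

```bash
python3 -m handwheel '[[[-0.1,0.3,0.1],[0.0024,0.0004,0.015],0.01],[[-0.1,0.3,0.1],[0.0024,0.0004,0.028],0.01],[[-0.1,0.3,0.1],[0.0024,0.0004,0.028],0.01],[[-0.1,0.3,0.1],[0.0024,0.0004,0.028],0.01],[[-0.1,0.3,0.1],[0.0024,0.0004,0.028],0.01]]'
python3 -c "
from h import *
to(583,98.5,140)
c=eyes.capture('scene');t=eyes.capture('top')
for n,k in(('scene',c),('top',t)): pickle.dump(k,open(f'pics/{n}1.pkl','wb'))
S0=pickle.load(open('pics/scene0.pkl','rb'))
b=(255,130,325,220)
print('red',blobs(c,(0,150,80),(6,255,255),b),'yel',blobs(c,(20,120,100),(35,255,255),b))
x=[cv2.resize(i['img'][v:v+70,u:u+80],None,fx=5,fy=5,interpolation=cv2.INTER_CUBIC) for i,u,v in((c,255,135),(t,180,160))]
cv2.imwrite('pics/g3.png',np.hstack(x))"
```

```text
time: 4.65
eef_pos: [583.3, 98.0, 140.7]
eef_rot: [-3.111, -0.436, -0.0]
contact_force: [0.1, 0.4, -0.2]
gripper_width: 20.1
t 4.65 pos [583.3  98.  140.7] F [ 0.1  0.4 -0.2] w 20.1
turn [-0.03 -0.02 -0.03] shift [-0.0002 -0.0005  0.0007]
red [(np.int32(59), array([294, 165,   6,  14]), array([296.44067797, 171.05084746])), (np.int32(46), array([274, 185,  12,   6]), array([279.82608696, 188.13043478])), (np.int32(18), array([269, 197,   5,   6]), array([270.94444444, 199.44444444]))] yel [(np.int32(103), array([286, 186,  15,  14]), array([293.18446602, 192.12621359]))]
```

View pics/g3.png

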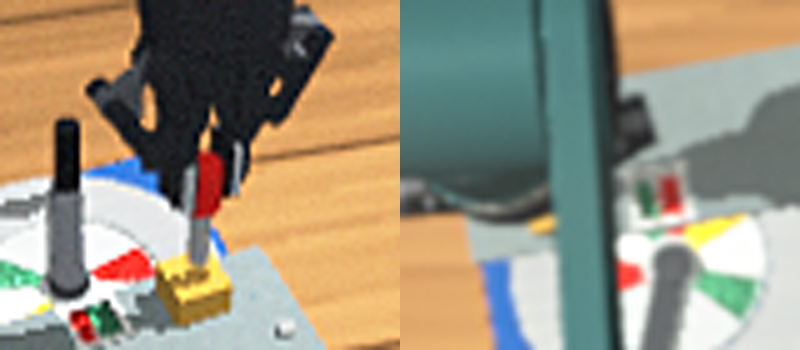

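```bash
python3 -c "
from h import *
c=pickle.load(open('pics/scene1.pkl','rb'));s0=pickle.load(open('pics/scene0.pkl','rb'))
x=[cv2.resize(i['img'][165:205,278:313],None,fx=11,fy=11,interpolation=cv2.INTER_CUBIC) for i in(s0,c)]
cv2.imwrite('pics/g4.png',np.hstack(x))
for p in ((583.3,98,78),(583.3,98,90.7),(583.3,98,149.7),(584,97.9,78),(589.3,98,90.7),(583.3,104,90.7)): print(p,proj(c,p).round(2))"
```

```text
(583.3, 98, 78) [294.  189.4]
(583.3, 98, 90.7) [294.23 186.25]
(583.3, 98, 149.7) [295.37 170.86]
(584, 97.9, 78) [294.02 189.59]
(589.3, 98, 90.7) [294.79 187.81]
(583.3, 104, 90.7) [296.35 185.91]
```

View pics/g4.png

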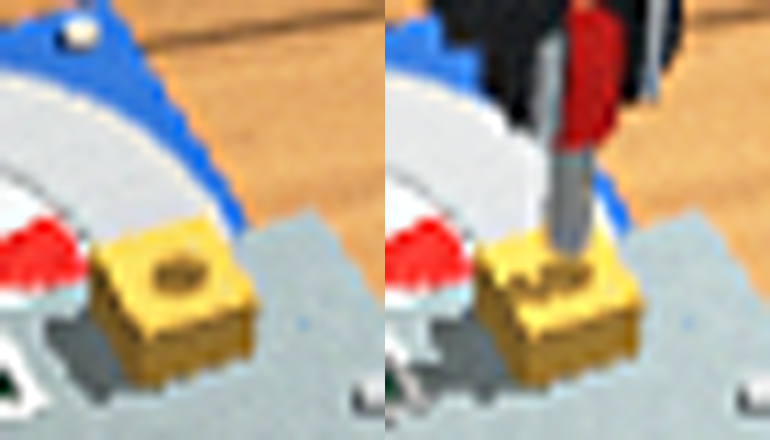

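```bash
python3 -m handwheel '[[[0,0,0],[0,0,0.006],0.01],[[0,0,0],[0,0,0.010],0.01],[[0,0,0],[0,0,0.012],0.01],[[0,0,0],[0,0,0.0135],0.01],[[0,0,0],[0,0,0.015],0.01],[[0,0,0],[0,0,0.015],0.01]]'; python3 -m handwheel '[[[0,0,0],[0,0,0.001],0.01],[[0,0,0],[0,0,0.002],0.01],[[0,0,0],[0,0,0.002],0.01]]'
```

```text
time: 5.35
eef_pos: [583.3, 98.3, 125.7]
eef_rot: [-3.111, -0.437, -0.0]
contact_force: [-0.6, -0.5, -0.9]
gripper_width: 19.8
time: 5.65
eef_pos: [583.6, 98.3, 125.3]
eef_rot: [-3.111, -0.437, -0.003]
contact_force: [-2.7, -0.1, 5.8]
gripper_width: 20.1
```

```bash
python3 -m handwheel '[[[0,0,0],[-0.0007,-0.0002,-0.001],0.01],[[0,0,0],[-0.0014,-0.0004,-0.001],0.01],[[0,0,0],[-0.0014,-0.0004,0.0],0.01],[[0,0,0],[-0.0014,-0.0004,0.001],0.01],[[0,0,0],[-0.0014,-0.0004,0.002],0.01],[[0,0,0],[-0.0014,-0.0004,0.002],0.01]]'
```

```text
time: 6.25
eef_pos: [582.8, 98.4, 125.0]
eef_rot: [-3.111, -0.437, -0.006]
contact_force: [-1.4, -1.1, 6.2]
gripper_width: 20.5
```

```bash
python3 -m handwheel '[[[0,0,0],[-0.0006,0.0002,-0.001],0.01],[[0,0,0],[-0.0012,0.0005,-0.001],0.01],[[0,0,0],[-0.0012,0.0005,-0.001],0.01],[[0,0,0],[-0.0012,0.0005,0.0005],0.01],[[0,0,0],[-0.0012,0.0005,0.002],0.01],[[0,0,0],[-0.0012,0.0005,0.002],0.01]]'
```

```text
time: 6.85
eef_pos: [581.4, 97.6, 122.2]
eef_rot: [-3.111, -0.437, -0.004]
contact_force: [0.2, 0.5, -1.5]
gripper_width: 20.2
```

```bash
python3 -m handwheel '[[[0,0,0],[0,0,0.005],0.01],[[0,0,0],[0,0,0.010],0.01],[[0,0,0],[0,0,0.014],0.01],[[0,0,0],[0,0,0.018],0.01],[[0,0,0],[0,0,0.018],0.01],[[0,0,0],[0,0,0.018],0.01]]'; python3 -m handwheel '[[[0,0,0],[0,0,0.002],0.01],[[0,0,0],[0,0,0.004],0.01],[[0,0,0],[0,0,0.005],0.01],[[0,0,0],[0,0,0.005],0.01]]'
```

```text
time: 7.45
eef_pos: [581.4, 97.7, 104.1]
eef_rot: [-3.111, -0.437, -0.004]
contact_force: [0.4, -0.1, -1.1]
gripper_width: 20.1
time: 7.85
eef_pos: [581.3, 97.7, 98.8]
eef_rot: [-3.111, -0.437, -0.003]
contact_force: [0.6, 0.6, -1.1]
gripper_width: 20.3
```

```bash
python3 -m handwheel '[[[0,0,0],[0,0,0.001],0.01],[[0,0,0],[0,0,0.0015],0.01],[[0,0,0],[0,0,0.0015],0.026],[[0,0,0],[0,0,0.0015],0.035],[[0,0,0],[0,0,0.0015],0.045],[[0,0,0],[0,0,0.0015],0.045],[[0,0,0],[0,0,0.0015],0.045]]'; python3 -m handwheel '[[[0,0,0],[0,0,-0.015],0.045],[[0,0,0],[0,0,-0.04],0.045],[[0,0,0],[0,0,-0.07],0.045],[[0,0,0],[0,0,-0.09],0.045],[[0,0,0],[0,0,-0.09],0.045],[[0,0,0],[0,0,-0.09],0.045]]'
python3 -c "
from h import *
to(490,140,187)
c=eyes.capture('scene');pickle.dump(c,open('pics/scene2.pkl','wb'))
b=(255,130,325,220)
for p in((582,97.7,105),(582,97.7,120),(582,97.7,90)): print(proj(c,p))
print('red',blobs(c,(0,150,80),(6,255,255),b))
cv2.imwrite('pics/g5.png',cv2.resize(c['img'][130:220,220:330],None,fx=5,fy=5,interpolation=cv2.INTER_CUBIC))"
```

```text
time: 8.55
eef_pos: [581.4, 97.7, 97.4]
eef_rot: [-3.111, -0.437, -0.004]
contact_force: [0.1, 0.3, 0.4]
gripper_width: 44.6
time: 9.15
eef_pos: [581.4, 97.6, 188.2]
eef_rot: [-3.111, -0.437, -0.006]
contact_force: [0.6, 1.1, -0.4]
gripper_width: 45.2
t 9.15 pos [581.4  97.6 188.2] F [ 0.6  1.1 -0.4] w 45.2
turn [ 0.01 -0.21  0.  ] shift [-0.0762 -0.0659  0.0009]
[294.26810752 182.30592609]
[294.55216002 178.43416665]
[293.98964072 186.10154986]
red [(np.int32(79), array([291, 177,   8,  12]), array([294.21518987, 182.3164557 ])), (np.int32(46), array([274, 185,  12,   6]), array([279.82608696, 188.13043478])), (np.int32(18), array([269, 197,   5,   7]), array([271.        , 199.77777778]))]
```

View pics/g5.png

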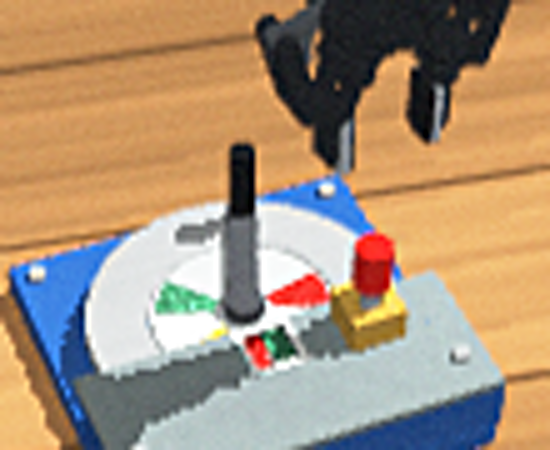

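```bash
python3 -c "
from h import *
to(473.5,46.8,150,-9.7)"
```

```text
t 9.2 pos [580.7  97.6 186.7] F [-0.5 -0.3 -0.2] w 45.3
turn [-0.04 -0.05 25.7 ] shift [-0.1171  0.0192  0.0365]
```

```bash
python3 -m handwheel '[[[0,0,5],[-0.024,0.004,0],0.045],[[0,0,10],[-0.050,0.008,0.0],0.045],[[0,0,15],[-0.08,0.013,0.01],0.045],[[0,0,20],[-0.105,0.017,0.02],0.045],[[0,0,25.7],[-0.117,0.0192,0.03],0.045],[[0,0,25.7],[-0.117,0.0192,0.0365],0.045],[[0,0,25.7],[-0.117,0.0192,0.0365],0.045],[[0,0,25.7],[-0.117,0.0192,0.0365],0.045]]'
python3 -c "
from h import *
to(473.5,46.8,70,-9.7)
c=eyes.capture('scene');t=eyes.capture('top')
x=[cv2.resize(i['img'][v:v+80,u:u+80],None,fx=5,fy=5,interpolation=cv2.INTER_CUBIC) for i,u,v in((c,230,110),(t,190,180))]
cv2.imwrite('pics/g6.png',np.hstack(x))"
```

```text
time: 10.0
eef_pos: [473.9, 47.1, 149.6]
eef_rot: [-3.13, 0.263, -0.0]
contact_force: [0.2, -0.3, -0.4]
gripper_width: 44.8
t 10.0 pos [473.9  47.1 149.6] F [ 0.2 -0.3 -0.4] w 44.8
turn [-0.05  0.    0.1 ] shift [-0.0004  0.0005  0.0796]
```

View pics/g6.png

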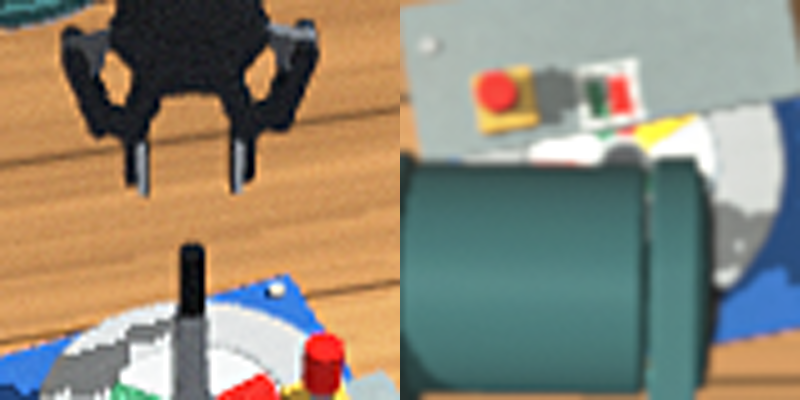

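Post at (192,280) is centred between the fingertips. I'll descend around it and narrow the jaws loosely.

```bash
python3 -m handwheel '[[[0,0,0],[0,0.0005,0.02],0.045],[[0,0,0],[0,0.0005,0.045],0.045],[[0,0,0],[0,0.0005,0.065],0.045],[[0,0,0],[0,0.0005,0.0796],0.045],[[0,0,0],[0,0.0005,0.0796],0.035],[[0,0,0],[0,0.0005,0.0796],0.026],[[0,0,0],[0,0.0005,0.0796],0.024],[[0,0,0],[0,0.0005,0.0796],0.024]]'
cat >> h.py <<'E'
AX=np.array([547.4,34.2]); RP=75.3
def arc():
    s=sensors.read_state(); r=R.from_rotvec(s["eef_rot"]); M=r.as_matrix(); v=s["eef_pos"][:2]-AX; a=np.arctan2(v[1],v[0])%(2*np.pi)
    f=s["contact_force"]; print("t",round(s["time"],2),"tool ang",np.degrees(a).round(2),"r",np.hypot(*v).round(1),"z",s["eef_pos"][2].round(1),"yaw",np.degrees(np.arctan2(M[1,0],M[0,0])).round(1),"Ftang",(f[:2]@[-np.sin(a),np.cos(a)]).round(1),"Frad",(f[:2]@[np.cos(a),np.sin(a)]).round(1),"Fz",f[2].round(1),"w",s["gripper_width"].round(1))
def marks(show=None):
    for n,b in(("top",(190,180,290,260)),("scene",(215,150,325,240))):
        c=eyes.capture(n); print(n,[(int(k[0]),k[2].round(1).tolist()) for k in blobs(c,(20,120,100),(35,255,255),b,5)],"red",[(int(k[0]),k[2].round(1).tolist()) for k in blobs(c,(0,150,80),(6,255,255),b,5)])
        if show: pickle.dump(c,open(f"pics/{n}_{show}.pkl","wb"))
E
python3 -c "
from h import *
arc()
c=pickle.load(open('pics/top0.pkl','rb'))
p=ray(c,241.5,205.4,46)[:2]-AX; print('yellow visible part ang',np.degrees(np.arctan2(p[1],p[0])),np.hypot(*p))"
```

```text
time: 10.9
eef_pos: [475.5, 46.8, 72.0]
eef_rot: [-3.129, 0.263, -0.006]
contact_force: [-0.6, 0.7, -0.3]
gripper_width: 23.9Traceback (most recent call last):
  File "<string>", line 3, in <module>
    arc()
    ~~~^^
  File "h.py", line 23, in arc
    f=s["contact_force"]; print("t",round(s["time"],2),"tool ang",np.degrees(a).round(2),"r",np.hypot(*v).round(1),"z",s["eef_pos"][2].round(1),"yaw",np.degrees(np.arctan2(M[1,0],M[0,0])).round(1),"Ftang",(f[:2]@[-np.sin(a),np.cos(a)]).round(1),"Frad",(f[:2]@[np.cos(a),np.sin(a)]).round(1),"Fz",f[2].round(1),"w",s["gripper_width"].round(1))
                                                                                                                                                                                                                                                                                                                          ^^^^^^^^^^^^^^^^^^^^^^^^
AttributeError: 'float' object has no attribute 'round'
```

```bash
sed -i 's/s\["gripper_width"\].round(1))$/round(s["gripper_width"],1))/' h.py; python3 -c "
from h import *
arc()
c=pickle.load(open('pics/top0.pkl','rb'))
h=cv2.cvtColor(c['img'],cv2.COLOR_BGR2HSV)
m=cv2.inRange(h,np.array((20,90,100)),np.array((35,255,255))); v,u=np.nonzero(m[195:215,228:255])
for a,b in zip(u+228,v+195):
    p=ray(c,a,b,46)[:2]-AX; print((int(a),int(b)),np.degrees(np.arctan2(p[1],p[0])).round(),np.hypot(*p).round(),end='; ')"
```

```text
t 10.9 tool ang 170.1 r 73.0 z 72.0 yaw -9.6 Ftang -0.6 Frad 0.7 Fz -0.3 w 23.9
(244, 203) -47.0 39.0; (245, 203) -50.0 41.0; (246, 203) -52.0 43.0; (247, 203) -55.0 45.0; (248, 203) -57.0 48.0; (240, 204) -36.0 29.0; (241, 204) -40.0 31.0; (242, 204) -44.0 33.0; (243, 204) -47.0 35.0; (244, 204) -51.0 37.0; (245, 204) -53.0 39.0; (246, 204) -56.0 41.0; (247, 204) -58.0 44.0; (238, 205) -29.0 24.0; (239, 205) -34.0 25.0; (240, 205) -40.0 27.0; (241, 205) -44.0 29.0; (242, 205) -48.0 31.0; (243, 205) -51.0 33.0; (244, 205) -54.0 35.0; (245, 205) -57.0 37.0; (237, 206) -25.0 20.0; (238, 206) -32.0 21.0; (239, 206) -39.0 23.0; (240, 206) -44.0 25.0; (241, 206) -48.0 27.0; (242, 206) -52.0 29.0; (243, 206) -55.0 31.0; (244, 206) -58.0 33.0; (237, 207) -30.0 17.0; (238, 207) -37.0 19.0; (239, 207) -43.0 21.0; (240, 207) -49.0 23.0; (241, 207) -53.0 25.0; (242, 207) -57.0 27.0; (238, 208) -43.0 17.0; (239, 208) -50.0 19.0; (240, 208) -55.0 21.0; (239, 209) -57.0 17.0;
```

```bash
python3 -m handwheel '[[[0,0,-4],[0.0002,0.0051,0],0.024],[[0,0,-8],[0.0007,0.0102,0],0.024],[[0,0,-12],[0.0016,0.0152,0],0.024],[[0,0,-16],[0.0028,0.0201,0],0.024],[[0,0,-20],[0.0044,0.025,0],0.024],[[0,0,-20],[0.0044,0.025,0],0.024]]'; python3 -c "
from h import *
arc()"; python3 -m handwheel '[[[0,0,-4],[0.0002,0.0051,0],0.024],[[0,0,-8],[0.0007,0.0102,0],0.024],[[0,0,-12],[0.0016,0.0152,0],0.024],[[0,0,-16],[0.0028,0.0201,0],0.024],[[0,0,-18],[0.0035,0.0226,0],0.024],[[0,0,-18],[0.0035,0.0226,0],0.024]]'; python3 -c "
from h import *
arc(); marks()"
```

```text
time: 11.5
eef_pos: [475.9, 21.8, 72.9]
eef_rot: [-3.127, -0.284, -0.008]
contact_force: [-0.7, 2.7, 0.5]
gripper_width: 24.0
t 11.5 tool ang 189.8 r 72.6 z 72.9 yaw 10.4 Ftang -2.8 Frad 0.3 Fz 0.5 w 24.0
time: 12.1
eef_pos: [482.8, 1.6, 72.9]
eef_rot: [-3.042, -0.767, -0.007]
contact_force: [-1.8, 5.4, -0.6]
gripper_width: 24.4
t 12.1 tool ang 206.78 r 72.3 z 72.9 yaw 28.3 Ftang -5.6 Frad -0.8 Fz -0.6 w 24.4
top [(28, [233.3, 198.9]), (41, [211.0, 202.9])] red [(45, [210.1, 197.0]), (12, [229.0, 199.5])]
scene [(91, [293.3, 192.8]), (15, [271.1, 199.5])] red [(78, [293.4, 183.0]), (45, [274.7, 184.0]), (21, [275.2, 198.0])]
```

```bash
python3 -m handwheel '[[[0,0,-1.5],[0,0.0019,0],0.024],[[0,0,-3],[0.0001,0.0038,0],0.024],[[0,0,-4.5],[0.0002,0.0057,0],0.024],[[0,0,-6],[0.0004,0.0076,0],0.024],[[0,0,-7.5],[0.0006,0.0095,0],0.024],[[0,0,-9],[0.0009,0.0114,0],0.024],[[0,0,-9],[0.0009,0.0114,0],0.024]]'; python3 -c "
from h import *
arc(); marks('a')
s=pickle.load(open('pics/scene_a.pkl','rb'));t=pickle.load(open('pics/top_a.pkl','rb'))
x=[cv2.resize(i['img'][v:v+50,u:u+60],None,fx=6,fy=6,interpolation=cv2.INTER_CUBIC) for i,u,v in((s,250,165),(t,195,178))]
cv2.imwrite('pics/g7.png',np.hstack(x))"
```

```text
time: 12.9
eef_pos: [487.9, -6.3, 72.8]
eef_rot: [-2.97, -1.001, -0.005]
contact_force: [-2.9, 5.7, 0.0]
gripper_width: 23.9
t 12.9 tool ang 214.29 r 72.0 z 72.8 yaw 37.3 Ftang -6.3 Frad -0.8 Fz 0.0 w 23.9
top [(38, [232.5, 199.1]), (40, [210.8, 202.8])] red [(45, [210.1, 197.0])]
scene [(91, [293.1, 192.7]), (27, [271.9, 199.6])] red [(79, [293.5, 182.9]), (46, [273.2, 183.3]), (13, [276.0, 197.9])]
```

View pics/g7.png

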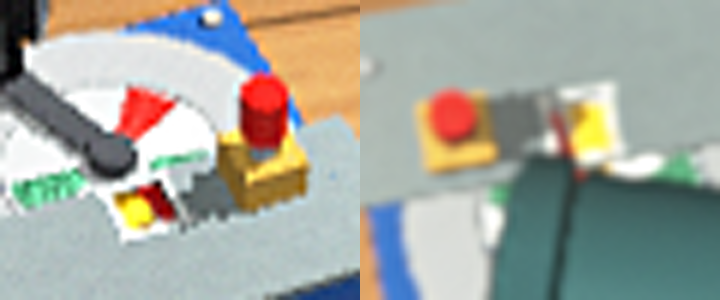

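```bash
python3 -m handwheel '[[[0,0,-0.8],[0,0.001,0],0.024],[[0,0,-1.6],[0.0,0.002,0],0.024],[[0,0,-2.4],[0.0001,0.003,0],0.024],[[0,0,-3],[0.0001,0.0038,0],0.024],[[0,0,-3],[0.0001,0.0038,0],0.024]]'; python3 -c "
from h import *
arc(); marks()"
```

```text
time: 13.5
eef_pos: [489.3, -7.8, 72.8]
eef_rot: [-2.94, -1.077, -0.004]
contact_force: [-3.8, 6.6, 2.5]
gripper_width: 24.0
t 13.5 tool ang 215.88 r 71.7 z 72.8 yaw 40.2 Ftang -7.5 Frad -0.8 Fz 2.5 w 24.0
top [(42, [232.3, 199.0]), (41, [211.1, 202.8])] red [(45, [210.1, 197.0])]
scene [(90, [292.9, 192.5]), (28, [272.0, 199.5])] red [(74, [293.6, 182.9]), (48, [272.9, 183.3]), (9, [276.0, 197.6])]
```

```bash
python3 -m handwheel '[[[0,0,-0.4],[0,0.001,0],0.024],[[0,0,-0.8],[0.0,0.002,0],0.024],[[0,0,-1],[0.0,0.003,0],0.024],[[0,0,-1.2],[0.0,0.004,0],0.024],[[0,0,-1.2],[0.0,0.0045,0],0.024],[[0,0,-1.2],[0.0,0.0045,0],0.024]]'; python3 -c "
from h import *
arc(); marks()"
```

```text
time: 14.2
eef_pos: [490.7, -10.0, 72.7]
eef_rot: [-2.926, -1.106, -0.0]
contact_force: [-5.9, 6.3, 2.0]
gripper_width: 24.0
t 14.2 tool ang 217.96 r 71.9 z 72.7 yaw 41.4 Ftang -8.5 Frad 0.8 Fz 2.0 w 24.0
top [(39, [232.2, 198.6]), (40, [210.5, 202.8])] red [(45, [210.1, 197.0])]
scene [(88, [293.0, 192.6]), (30, [272.1, 199.4])] red [(78, [293.6, 183.2]), (46, [272.4, 183.1])]
```

```bash
python3 -m handwheel '[[[0,0,-0.2],[0,0.001,0],0.024],[[0,0,-0.5],[0.0,0.002,0],0.024],[[0,0,-0.8],[0.0,0.003,0],0.024],[[0,0,-1],[0.0,0.0035,0],0.024],[[0,0,-1],[0.0,0.004,0],0.024],[[0,0,-1],[0.0,0.004,0],0.024]]'; python3 -c "
from h import *
arc(); marks()"
```

```text
time: 14.9
eef_pos: [491.9, -11.7, 72.6]
eef_rot: [-2.912, -1.129, 0.004]
contact_force: [-4.9, 5.7, 2.2]
gripper_width: 24.2
t 14.9 tool ang 219.55 r 72.0 z 72.6 yaw 42.4 Ftang -7.5 Frad 0.2 Fz 2.2 w 24.2
top [(29, [232.2, 197.7]), (39, [210.5, 202.9])] red [(45, [210.1, 197.0])]
scene [(83, [293.8, 192.8]), (32, [272.6, 199.5])] red [(75, [293.6, 182.9]), (46, [272.1, 183.1]), (5, [277.2, 199.4])]
```

```bash
python3 -m handwheel '[[[0,0,-0.2],[0,0.001,0],0.024],[[0,0,-0.5],[0.0,0.002,0],0.024],[[0,0,-0.8],[0.0,0.003,0],0.024],[[0,0,-1],[0.0,0.0035,0],0.024],[[0,0,-1],[0.0,0.004,0],0.024],[[0,0,-1],[0.0,0.004,0],0.024]]'; python3 -c "
from h import *
arc(); marks()"
```

```text
time: 15.6
eef_pos: [493.0, -13.2, 72.6]
eef_rot: [-2.899, -1.153, 0.007]
contact_force: [-5.9, 5.8, 3.3]
gripper_width: 24.6
t 15.6 tool ang 221.12 r 72.1 z 72.6 yaw 43.4 Ftang -8.2 Frad 0.6 Fz 3.3 w 24.6
top [(19, [231.6, 196.7]), (40, [210.6, 202.7])] red [(45, [210.1, 197.0])]
scene [(96, [293.1, 192.7]), (33, [272.5, 199.4])] red [(72, [293.7, 182.8]), (46, [271.8, 183.0])]
```

```bash
python3 -m handwheel '[[[0,0,-0.2],[0,0.001,0],0.024],[[0,0,-0.5],[0.0,0.002,0],0.024],[[0,0,-0.8],[0.0,0.003,0],0.024],[[0,0,-1],[0.0,0.0035,0],0.024],[[0,0,-1],[0.0,0.004,0],0.024],[[0,0,-1],[0.0,0.004,0],0.024]]'; python3 -c "
from h import *
arc(); marks('b')"
```

```text
time: 16.3
eef_pos: [494.2, -14.8, 72.6]
eef_rot: [-2.885, -1.177, 0.011]
contact_force: [-5.6, 6.0, 2.7]
gripper_width: 24.2
t 16.3 tool ang 222.65 r 72.3 z 72.6 yaw 44.4 Ftang -8.2 Frad 0.0 Fz 2.7 w 24.2
top [(7, [214.4, 195.0]), (12, [230.1, 196.6]), (28, [211.3, 203.4])] red [(43, [210.0, 198.4])]
scene [(76, [293.1, 193.3]), (33, [272.7, 199.6])] red [(43, [271.6, 182.9]), (71, [293.7, 185.4]), (5, [276.4, 197.8])]
```

The head's centroid fell from row 182.8 to 185.4, which is where the home height of 93 mm projects to, so the pin has dropped. I'll ease off slowly and check that the wheel holds.

```bash
python3 -m handwheel '[[[0,0,0],[0,-0.0005,0],0.024],[[0,0,0],[0,-0.0015,0],0.024],[[0,0,0],[0,-0.0025,0],0.024],[[0,0,0],[0,-0.0035,0],0.024],[[0,0,0],[0,-0.0035,0],0.024]]'; python3 -c "
from h import *
arc(); marks('c')
s=pickle.load(open('pics/scene_c.pkl','rb'))
cv2.imwrite('pics/g8.png',cv2.resize(s['img'][160:220,240:320],None,fx=7,fy=7,interpolation=cv2.INTER_CUBIC))"
```

```text
time: 16.9
eef_pos: [491.8, -12.1, 72.7]
eef_rot: [-2.885, -1.177, 0.01]
contact_force: [-1.1, 4.0, -0.6]
gripper_width: 24.4
t 16.9 tool ang 219.83 r 72.3 z 72.7 yaw 44.4 Ftang -3.7 Frad -1.7 Fz -0.6 w 24.4
top [(8, [214.1, 194.9]), (17, [231.9, 196.9]), (30, [211.5, 203.3])] red [(41, [209.9, 198.6])]
scene [(76, [292.8, 193.1]), (33, [272.5, 199.5])] red [(47, [271.9, 183.1]), (72, [293.7, 185.3])]
```

View pics/g8.png

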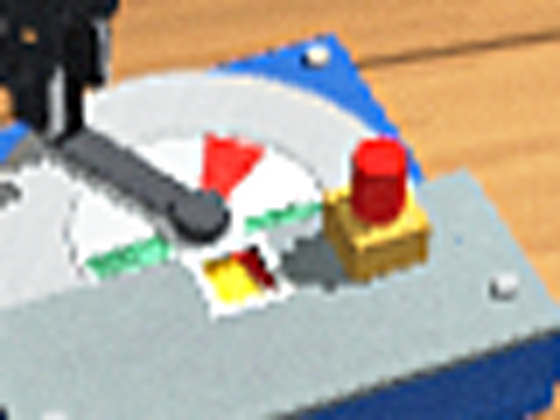

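The red head now sits flush on the brass boss at (378,180), with yellow in the window at (235,275). I'll back off fully, open the jaws and lift straight up.

```bash
python3 -m handwheel '[[[0,0,0],[0,-0.001,0],0.024],[[0,0,0],[0,-0.002,0],0.026],[[0,0,0],[0,-0.003,0],0.03],[[0,0,0],[0,-0.004,0],0.036],[[0,0,0],[0,-0.004,0],0.045],[[0,0,0],[0,-0.004,0],0.045],[[0,0,0],[0,-0.004,0],0.045]]'; python3 -c "
from h import *
arc(); marks()"
```

```text
time: 17.7
eef_pos: [489.1, -9.4, 72.8]
eef_rot: [-2.885, -1.177, 0.01]
contact_force: [0.2, -0.3, 0.1]
gripper_width: 45.1
t 17.7 tool ang 216.82 r 72.8 z 72.8 yaw 44.4 Ftang 0.4 Frad -0.0 Fz 0.1 w 45.1
top [(8, [214.1, 194.9]), (32, [232.2, 198.1]), (27, [210.9, 203.6])] red [(40, [210.0, 198.8])]
scene [(81, [293.0, 193.3]), (32, [272.4, 199.5])] red [(45, [272.0, 183.1]), (71, [293.8, 185.2]), (5, [277.2, 199.4])]
```

```bash
python3 -m handwheel '[[[0,0,0],[0,0,-0.015],0.045],[[0,0,0],[0,0,-0.04],0.045],[[0,0,0],[0,0,-0.08],0.045],[[0,0,0],[0,0,-0.12],0.045],[[0,0,0],[-0.03,0,-0.14],0.045],[[0,0,0],[-0.07,0,-0.15],0.045],[[0,0,0],[-0.11,0,-0.15],0.045],[[0,0,0],[-0.14,0,-0.15],0.045],[[0,0,0],[-0.14,0,-0.15],0.045],[[0,0,0],[-0.14,0,-0.15],0.045],[[0,0,0],[-0.14,0,-0.15],0.045],[[0,0,0],[-0.14,0,-0.15],0.045]]'; python3 -c "
from h import *
arc(); marks('d')
s=pickle.load(open('pics/scene_d.pkl','rb'));t=pickle.load(open('pics/top_d.pkl','rb'))
x=[cv2.resize(i['img'][v:v+120,u:u+200],None,fx=3.5,fy=3.5,interpolation=cv2.INTER_CUBIC)[:, :] for i,u,v in((s,130,120),(t,180,150))]
cv2.imwrite('pics/g9.png',cv2.resize(np.vstack(x),None,fx=.7,fy=.7))"
```

```text
time: 19.0
eef_pos: [391.9, -109.8, 222.1]
eef_rot: [-2.884, -1.179, 0.011]
contact_force: [0.9, -0.1, 0.0]
gripper_width: 45.0
t 19.0 tool ang 222.81 r 211.9 z 222.1 yaw 44.5 Ftang 0.7 Frad -0.6 Fz 0.0 w 45.0
top [(8, [214.1, 194.9]), (44, [231.9, 198.9]), (28, [211.1, 203.6])] red [(39, [210.0, 198.7]), (5, [227.8, 207.4]), (51, [227.6, 223.7])]
scene [(81, [292.9, 193.1]), (32, [272.4, 199.5])] red [(45, [272.0, 183.1]), (71, [293.7, 185.3])]
```

View pics/g9.png

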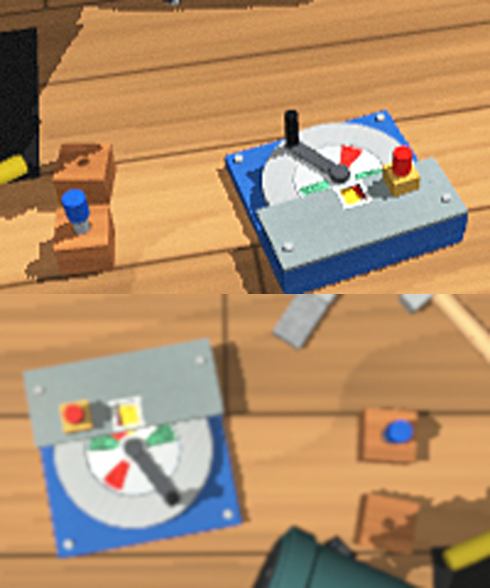

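The final views show yellow in the window, the wheel still turned with nothing touching it, the pin's head on the boss and the spare still in its block. I'm handing in.

```bash
python3 -c "
from station import job; print(job.sign_off())"
```

```text
the job is handed in; nothing more can be done
None
```

The pin is home in the guide, the wheel is locked with yellow in the window, and the job was handed in at about 19 s of the 72 s allowed.

- **Placing the pin:** I lifted the pin from its block and felt its way into the guide, correcting about 2 mm where it touched the chamfer at roughly 6 N. I let go just above the ring. The camera then put the head centre at 105 mm, where it should be when resting on the ring.
- **Turning the wheel:** I turned it counter-clockwise with the jaws held loosely round the crank post, slowly near the end. The push I read was 8.5 N at most.
- **The drop:** I saw the pin drop in the picture; I did not feel it. The head moved from row 182.8 to 185.4, which matches the 93 mm home height. I read no jump in force, because I stopped pushing as soon as the head was down.
- **Last checks:** After I backed off and let go, the force on the tool was about zero. The wheel's marks stayed within about half a pixel. The head was down on the boss and yellow was in the window, slightly off its middle with a little dark red beside it. The spare pin was in its block. I did not measure the other bystanders again; the parts of them in the final view looked undisturbed.

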